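Rack the scraper and balance the hinge strap on the bending former

ROBOT

A 6-joint arm with a two-finger parallel gripper is mounted at the origin on the work surface. World frame = base frame: x ahead of the robot, y to its left, z up, the work surface at z = 0. Lengths are in m, angles in rad, forces in N, time in s.
With the tool pointing down it reaches from about 0.15 to 0.775 m from the base axis. Payload 6.1 kg.
Tool frame: the origin (TCP) lies at the centre of the arm's flange, where the gripper is bolted on; the fingertips stand 173 mm ahead of it and the grasp point (between the pads) lies 155 mm ahead of it; z points along the fingers, y is the line along which they close (so a half turn about z gives the same grasp; the last joint's range is limited). The gripper opens to 85 mm and grips with 20 to 120 N. Pads are 22 mm wide; open, the fingers measure 114 mm over their backs; the gripper's body (76 mm by 85 mm) begins 54 mm behind the grasp point. The pads swing forward as they close: fully open they stand 13 mm farther back than shut.
Start: joints at [-1.199, 0.126, -0.04, 1.405, 0, 1.571], TCP at [0.191, -0.489, 0.405] pointing down, gripper open.
Joint ranges: [-2.72, 2.72], [-0.95, 1.95], [-1.27, 1.35], [-1.78, 2.02], [-1.46, 1.47], [-3.14, 3.14]. Speed limits (rad/s): [2.39, 2.39, 3.01, 3.14, 3.14, 3.14].

INTERFACE

Orientations are given as a unit quaternion [w, x, y, z].
In Python, from rig import manip, command_gripper, eyes, ticket gives the robot as it stands. Calls block until the motion is done:
- manip.goto(position, orientation): joint-space move of the TCP to a pose.
- manip.movel(position, orientation=None, feed=0.15, max_force=None): straight line of the TCP; orientation=None keeps the orientation; feed is the mean speed in m/s. With max_force (N) it stops when the force on the tool has changed by that much, and returns True; else False.
- manip.set_joints(angles): joint-space move.
- command_gripper(opening, effort=None): opening from 0.0 (shut) to 1.0 (fully open); effort is the grip in N (None keeps the last); returns when the fingers have stopped.
- manip.dwell(seconds).
- manip.solve_ik(position, orientation): joint angles nearest the present ones, or None.
- eyes.camera(name): name is "side" or "top"; returns a dict with "image" (384x512x3 uint8, red, green, blue), "z_map" (384x512 float32, m along the optical axis (not along the pixel's ray), 0 where there is no reading), "fx", "fy", "cx", "cy" (pixels), "xyz" and "rotation" of the camera in the world. Camera axes: x right, y down, z forward; pixel columns grow to the right and rows downward; lengths in m; the calibration is good to about 2 mm. A picture is of the moment at which its call begins.
A pose or a line that the arm cannot do raises manip.Unreachable and nothing moves.
- ticket.close_job(): hands the job in; it is judged then, once.
Readings, each from a call of its own:
- manip.current_time(): time.
- manip.current_joints(): joint angles.
- manip.current_joint_velocities(): joint speeds.
- manip.current_tau(): joint torques, N m.
- manip.current_eef_pos(): TCP position.
- manip.current_tcp_rot(): TCP orientation.
- manip.current_contact_force(): force on the tool from outside, world axes, zero at the start.
- manip.current_wrist_torque(): the same for the moment, N m.
- manip.current_gripper_width(): opening from 0.0 (shut) to 1.0 (fully open).
- manip.current_grasp_force(): force on a finger pad.
Only numpy, scipy, OpenCV 4.12 (cv2) and the standard library are available. Lean on these libraries where they do the work, as an engineer would, in place of code of your own. Each camera call takes 0.05 s, during which the arm holds its last target. There are 200 camera calls.

TASK

Get the hinge strap ready for bending. First clear the red-handled scraper off it: slide the scraper's blade all the way into the slot of the wooden rack, so that its handle lies on the rack's shelf. Then lower the strap, right side up and either way round, squarely across the half-round former with its yellow line on the crown, so that it balances there level and by itself; do not let the strap drop, and leave the oil bottle and the hammer alone.

Things in the scene. Friction and masses are not known exactly. Their poses are not given: they have to be found in the camera images.
- strap: Loose flat metal hinge strap, 44 mm wide, 10 mm thick, 0.4 to 0.8 kg, lying flat under the scraper. Yellow line across the top at the balance point. At one end a dark knuckle roll, 16 mm in diameter, flush below, 6 mm proud above. Origin: underside, below the yellow line; x along the strap to the knuckle, y across, z up. Plate from x = -94.5 to +75.5 mm, knuckle to +87.5 mm.
- strap_mark (a point): The strap's origin: underside, mid-width, directly below the yellow line (its centre of mass lies above it). Axes as the strap's.
- scraper: Loose scraper, 0.2 kg, lying across the strap on edge. Red handle 26 mm wide, 30 mm high, x = -85 to +25 mm; steel blade, upright, 4 mm thick, 26 mm high, x = +25 to +115 mm, lower edge 2 mm above the handle's underside. Origin: handle's underside, mid-width, near the centre of mass; x towards the blade tip, y across, z up.
- scraper_tip (a point): Blade tip: 115 mm along x from the scraper's origin, at the height of the handle's underside. Axes as the scraper's.
- former: Half-round bending former fixed to the bench: steel crown (horizontal cylinder, radius 60 mm, 36 mm long) on a green block 124 x 36 x 60 mm and a foot 150 x 90 x 10 mm. Origin: centre of underside; x level, square to the cylinder axis (the strap must lie along x, overhanging 4 mm each side), y along the axis, z up.
- former_crown (a point): Middle of the highest line of the former, 120 mm above the bench. Axes as the former's. A strap let go with its mark d mm off along x tilts by about d/55 rad.
- rack: Wooden scraper rack fixed to the bench: block x = -46 to +54 mm, 70 mm wide, 46 mm high, with a slot along x, 10 mm wide, open at the top and at its -x end (mouth, facing the robot), floor 12 mm above the bench. In front of the mouth a handle shelf, 22 mm wide, top 12 mm high, to x = -161 mm. Origin: bench level under mid-slot; x from mouth to closed end, z up.
- slot_mouth (a point): Mouth of the slot: mid-width, at floor height (12 mm above the bench, as is the shelf). Axes as the rack's.
- slot_end (a point): Closed end of the slot, 92 mm beyond the mouth along the rack's x, mid-width, at floor height. Fully home, the handle's front meets the block and the tip is 2 mm short of this point. Axes as the rack's.
- oil: Bystander: white oil bottle, yellow label, red cap, 54 mm in diameter, 150 mm tall. Origin: centre of its underside.
- hammer: Bystander: loose hammer lying beyond the work, under 320 mm long. Origin: underside, x along it, handle to -x.

How it is judged:
On the way, in this order (a step that is already met when the one before it is completed fails the run):
1. the scraper's blade is fully home in the rack's slot (x of scraper_tip in the frame of slot_end above -0.012 m and z of scraper_tip in the frame of slot_end below 0.012 m and y of scraper_tip in the frame of slot_end between -0.006 and 0.006 m and angle between the x axis of scraper and the x axis of rack, either way round below 0.1 rad and angle between scraper's own z axis and vertical below 0.12 rad), for 0.2 s.
2. then the strap lies across the former's crown, level, with its yellow line on the crown (horizontal distance between strap_mark and former_crown below 0.014 m and angle between strap's own z axis and vertical below 0.14 rad and z of strap_mark in the frame of former_crown between -0.006 and 0.006 m and angle between the x axis of strap and the x axis of former, either way round below 0.2 rad and contact force between strap and former above 0.5 N), for 0.2 s.
At the end, for the whole second after the job is handed in: Scraper at rest in the rack: tip within 12 mm of the slot end, 6 mm of its centre line, 12 mm of shelf height, level to 0.12 rad. Strap at rest on the former alone: within 0.14 rad of level, mark within 14 mm of the crown middle (6 mm in height), square to the crown line within 0.2 rad (all of step 1 and all of step 2 and linear speed of each of strap, scraper below 0.03 m/s and angular speed of strap below 0.3 rad/s); the robot touches nothing.
It fails at once if the strap falls or is thrown: it moves faster than 0.4 m/s without being held by the fingers (linear speed of strap above 0.4 m/s and contact force between the fingers and strap below 0.1 N).
It fails at once if a bystander (oil bottle, hammer) is shoved by more than 30 mm (distance of any of oil, hammer from where it was at the start of the episode above 0.03 m).
It fails at once if the oil bottle is tipped (angle between oil's own z axis and vertical above 0.4 rad).
It also fails if it takes over 69 s, if anything falls off the work surface, if the arm or the gripper's body presses on something with over 40 N, if the wrist force passes 120 N, or if a joint passes its speed limit or range.

## Working session

There is one attempt and no reset: what is moved stays moved. The work goes in short steps, each a Python script; the robot and the scene stay as the last script left them, time stands still between calls to the robot, and variables do not carry over. Pictures are saved under pics/ and viewed, at most 10 in all, crops included, and the job is handed in when it is done.

```bash
ls; mkdir -p pics; python3 - <<'E'
from rig import manip, eyes
import cv2,numpy as np,pickle
d={}
for n in("top","side"):
    c=eyes.camera(n); d[n]=c; cv2.imwrite(f"pics/{n}0.png",cv2.cvtColor(c["image"],cv2.COLOR_RGB2BGR))
    print(n,c["fx"],c["fy"],c["cx"],c["cy"],c["xyz"],np.round(c["rotation"],3).tolist())
pickle.dump(d,open("c0.pkl","wb")); print(manip.current_tcp_rot(),manip.current_time())
E
```

```text
pics
top 491.8908358556865 491.8908358556865 258.07817792452613 194.34648157781896 [ 0.51787697 -0.01391196  1.2356262 ] [0.028, -0.704, 0.709, -0.018]
side 356.74192431371455 356.74192431371455 258.73303202029354 193.30441528847953 [0.33259816 0.40415513 0.63468772] [0.11, -0.294, 0.884, -0.347]
[-7.04333841e-04  9.82771753e-01  1.84821980e-01 -1.48210472e-04] 0.1
```

View pics/top0.png

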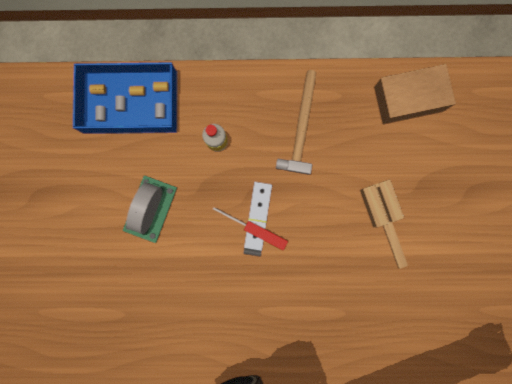

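View pics/side0.png

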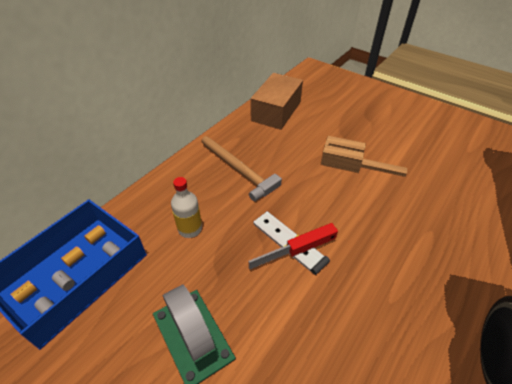

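The top view shows the strap at (258,220) with its knuckle end at (253,252). The scraper lies across it, tip (213,208) and handle end (286,243). The former is at (150,209). The rack block is at (384,205) with its shelf end at (403,265). Next I'll measure these using colour masks and heights.

```bash
cat > h.py <<'E'
import numpy as np,cv2
from scipy.spatial.transform import Rotation as R
def rot(c):
    q=np.asarray(c["rotation"],float)
    return R.from_quat(np.r_[q[1:],q[0]]).as_matrix() if q.size==4 else q
def cloud(c):
    v,u=np.mgrid[:384,:512]; z=c["z_map"]
    p=np.dstack([(u-c["cx"])/c["fx"]*z,(v-c["cy"])/c["fy"]*z,z])
    return p@rot(c).T+c["xyz"]
def plane(c,uv,h):
    uv=np.atleast_2d(np.asarray(uv,float))
    d=np.c_[(uv[:,0]-c["cx"])/c["fx"],(uv[:,1]-c["cy"])/c["fy"],np.ones(len(uv))]@rot(c).T
    o=np.asarray(c["xyz"]); return o+d*((h-o[2])/d[:,2])[:,None]
def rect(p):  # xy points -> centre, (long,short), heading of long side deg
    (cx,cy),(w,h),a=cv2.minAreaRect((np.asarray(p)[:,:2]*1000).astype(np.float32))
    if w<h: w,h,a=h,w,a+90
    return np.round([cx,cy,w,h,(a+90)%180-90],1)
def hsv(c): return cv2.cvtColor(c["image"],cv2.COLOR_RGB2HSV)
def red(c):
    H=hsv(c); return ((H[...,0]<8)|(H[...,0]>172))&(H[...,1]>180)&(H[...,2]>90)
def yellow(c):
    H=hsv(c); return (H[...,0]>20)&(H[...,0]<35)&(H[...,1]>90)&(H[...,2]>120)
def white(c):
    H=hsv(c); return (H[...,1]<45)&(H[...,2]>150)
def green(c):
    H=hsv(c); return (H[...,0]>60)&(H[...,0]<95)&(H[...,1]>80)
def biggest(m,near=None):
    n,l,s,ce=cv2.connectedComponentsWithStats(m.astype(np.uint8))
    return l==1+np.argmax(s[1:,4])
def tcp(yaw): # tool down, closing line (tool y) at heading yaw+90 -> tool x along yaw
    q=(R.from_euler('z',yaw)*R.from_euler('x',np.pi)).as_quat(); return np.r_[q[3],q[:3]]
E
python3 - <<'E'
from h import *
import pickle
d=pickle.load(open("c0.pkl","rb"))
W=dict(top=dict(strap=(235,175,295,262),rack=(355,175,415,275),former=(115,170,185,248)),
       side=dict(strap=(240,200,345,280),rack=(315,130,415,180),former=(145,275,240,384)))
for n,c in d.items():
    P=cloud(c); Z=P[...,2]; b=Z[300:330,230:260] if n=="top" else Z[300:330,300:330]
    print(n,"bench",np.median(b),b.std())
    def rep(k,m,win):
        x0,y0,x1,y1=W[n][win]; w=np.zeros_like(m); w[y0:y1,x0:x1]=1; m=biggest(m&w)
        p=P[m]; print(n,k,m.sum(),rect(p),"z pct",np.round(np.percentile(p[:,2],[5,50,95])*1000,1),"mean",np.round(p.mean(0)*1000,1))
    r=red(c); rep("red",r,"strap"); rep("redtop",r&(Z>np.percentile(Z[r&(Z<.06)],80)-.004),"strap")
    rep("white",white(c),"strap"); rep("yellow",yellow(c),"strap")
    rep("rackblock",Z>.038,"rack"); rep("shelf",(Z>.006)&(Z<.018),"rack"); 
    rep("former foot",green(c)&(Z<.02),"former"); rep("crown",Z>.1,"former"); rep("crown>115",Z>.115,"former")
E
```

```text
top bench -0.0004167353391252293 0.05825841508099366
top red 161 [493.6 -27.1  82.9  30.4  61.9] z pct [34.9 39.4 43.7] mean [491.3 -31.4  46.6]
top redtop 62 [504.2 -14.3  55.5  26.   73.8] z pct [37.9 40.1 44.7] mean [502.9 -13.5  59.8]
top white 627 [ 5.744e+02 -5.000e-01  1.072e+02  4.510e+01 -9.400e+00] z pct [ 4.1  9.3 13.4] mean [581.2  -1.8  12.9]
top yellow 5 [5.372e+02 2.320e+01 1.030e+01 1.000e-01 8.900e+01] z pct [ 2.7 10.  12.5] mean [537.2  23.2   8.7]
top rackblock 1078 [ 532.2 -180.5  324.6   99.8  -71.2] z pct [41.  45.1 49. ] mean [ 573.3 -299.4   47.3]
top shelf 495 [ 514.9 -322.   206.9   26.2   18.8] z pct [ 7.8 11.4 16. ] mean [ 483.1 -331.8   11.5]
top former foot 641 [564.6 274.2 145.   85.3 -20.8] z pct [ 5.6  9.6 13.6] mean [560.2 253.    9.6]
top crown 640 [523.1 146.5 307.5  91.9  71.5] z pct [102.2 114.3 121.3] mean [564.7 272.6 114.8]
top crown>115 294 [565.1 273.9  52.8  37.  -21.6] z pct [115.5 117.9 122. ] mean [565.8 273.6 118.2]
side bench -0.0007988640824207471 0.047244520641130196
side red 787 [446.1 163.  525.7  87.9 -74.3] z pct [15.5 38.3 40.5] mean [494.  -10.2  36.2]
side redtop 546 [441.7 179.  492.6  87.2 -74.2] z pct [36.7 38.8 40.6] mean [496.6 -11.6  39.9]
side white 603 [456.6 166.3 529.1  88.6 -53. ] z pct [ 7.2  8.9 10.9] mean [580.6   1.8  13.1]
side yellow 1 [538.7  22.9   0.    0.    0. ] z pct [10.8 10.8 10.8] mean [538.7  22.9  10.8]
side rackblock 729 [459.2  35.4 779.8  99.7 -71.1] z pct [39.4 44.6 46.7] mean [ 571.4 -293.2   45.8]
side shelf 329 [ 471.4 -333.8  112.2   26.3   18.6] z pct [ 6.7 10.8 12.6] mean [ 469.9 -332.3   10.4]
side former foot 2082 [564.5 275.9 148.1  86.8 -20.8] z pct [ 7.2  9.  11.2] mean [552.4 286.9   9.2]
side crown 1285 [465.2 321.5 310.   40.8 -24.4] z pct [102.5 114.8 119.3] mean [557.5 279.6 115.9]
side crown>115 612 [456.1 326.3 289.6  37.5 -24.8] z pct [115.4 117.7 119.8] mean [562.8 277.4 121.8]
```

```bash
python3 - <<'E'
import cv2,numpy as np
t=cv2.imread("pics/top0.png")
a=cv2.resize(t[175:265,200:300],(400,360),interpolation=2); b=cv2.resize(t[175:275,350:420],(252,360),interpolation=2)
c=cv2.resize(t[170:250,110:190],(144,144),interpolation=2); c=cv2.copyMakeBorder(c,0,216,0,0,0)
cv2.imwrite("pics/crop.png",np.hstack([a,b,c]))
E
```

```text
(no output)
```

View pics/crop.png

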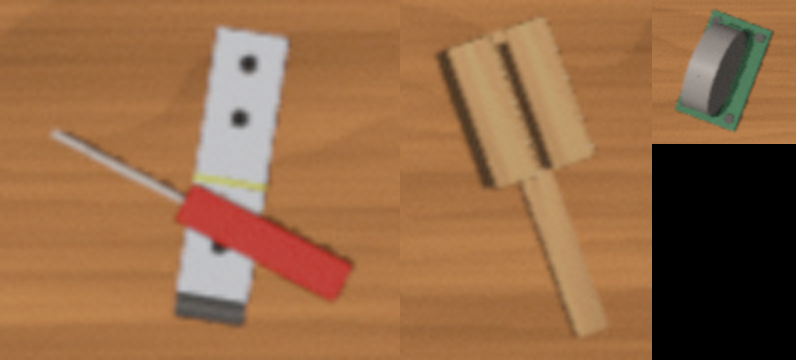

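The crop shows the strap's yellow line at about (257,221) in the full picture, the knuckle towards the robot, and the rack slot from (377,187) to (386,217). The heights from both views agree with the text. Next I'll cast rays for the exact poses.

```bash
cat > meas.py <<'E'
from h import *
import pickle
from scipy.ndimage import median_filter
def win(m,b):
    w=np.zeros_like(m); w[b[1]:b[3],b[0]:b[2]]=m[b[1]:b[3],b[0]:b[2]]; return biggest(w)
def uv(m): v,u=np.nonzero(m); return np.c_[u,v]
def zmed(c):
    return median_filter(cloud(c)[...,2],3)
if __name__=="__main__":
    d=pickle.load(open("c0.pkl","rb"))
    W=dict(top=dict(strap=(235,175,295,262),rack=(355,175,415,275)),side=dict(strap=(240,200,345,280),rack=(315,130,415,180)))
    for n,c in d.items():
        Z=zmed(c)
        print(n,"red",rect(plane(c,uv(win(red(c)&(Z>.034),W[n]["strap"])),.040)))
        print(n,"block",rect(plane(c,uv(win((Z>.041)&(Z<.055),W[n]["rack"])),.046)))
        s=plane(c,uv(win((Z>.007)&(Z<.018),W[n]["rack"])),.012)
        if n=="top": s=s[s[:,0]<.515]
        print(n,"shelf",rect(s),s[:,0].min())
        H=hsv(c); low=(H[...,1]<70)&(Z<.022)&(Z>.004)
        m=low.copy(); b=W[n]["strap"]; w=np.zeros_like(m); w[b[1]:b[3],b[0]:b[2]]=m[b[1]:b[3],b[0]:b[2]]
        l,k=cv2.connectedComponents(w.astype(np.uint8)); 
        for i in range(1,l):
            q=uv(k==i)
            if len(q)>25: print(n,"strap part",len(q),rect(plane(c,q,.010)))
        y=yellow(c)|((H[...,0]>20)&(H[...,0]<38)&(H[...,1]>50)&(H[...,2]>150)); w=np.zeros_like(y); w[b[1]:b[3],b[0]:b[2]]=y[b[1]:b[3],b[0]:b[2]]
        q=plane(c,uv(w),.010); print(n,"yellow",len(q),np.round(q.mean(0)*1000,1),rect(q))
        # slot: dark pixels inside block
        if n=="top":
            g=cv2.cvtColor(c["image"],cv2.COLOR_RGB2GRAY)
            for z,rows in((.046,range(190,216,3)),(.012,range(228,262,6))):
                o=[]
                for v in rows:
                    if z==.046:
                        u0=int(381+(v-200)*9/30); seg=g[v,u0-6:u0+8].astype(float); wt=np.clip(np.median(seg)-10-seg,0,None)
                        o.append(((u0-6+np.arange(14))*wt).sum()/max(wt.sum(),1))
                    else: o.append(np.nan)
                if z==.046: q=plane(c,np.c_[o,list(rows)],z)*1000; print("slot",np.round(q[:,:2],1).tolist())
E
python3 meas.py
```

```text
top red [491.7 -26.1  83.   25.6  61.6]
top block [ 572.9 -300.    99.6   70.6   18.8]
top shelf [ 466.5 -336.3  105.3   23.6   19. ] 0.4142341384847153
top strap part 648 [581.6  -2.9  92.5  43.5  -9.2]
top strap part 63 [525.7   5.8  42.   13.   80.9]
top strap part 319 [476.   14.3  52.4  43.2  -8.5]
top yellow 33 [534.3   6.5  10. ] [534.    5.8  45.    4.5  80.2]
slot [[604.5, -290.5], [597.2, -292.7], [589.9, -295.0], [582.6, -297.7], [575.4, -300.4], [568.1, -302.6], [560.8, -305.2], [553.6, -307.8], [546.3, -310.3]]
side red [496.3 -11.3 110.1  27.3  62.2]
side block [ 572.3 -294.5   99.1   75.5   18.2]
side shelf [ 470.3 -330.4  112.1   29.7   17.3] 0.4151153906597411
side strap part 684 [582.6   0.8  91.1  47.   -9.9]
side strap part 482 [478.1  16.8  56.8  46.9  -8.2]
side strap part 87 [545.5  70.5  88.2   5.4  62.5]
side yellow 6 [538.6  18.3  10. ] [537.7   6.8  40.9   3.1  85.2]
```

```bash
cat > s1.py <<'E'
from meas import *
from rig import manip,command_gripper,eyes
d=pickle.load(open("c0.pkl","rb"))
r=rect(plane(d["top"],uv(win(red(d["top"]),(235,175,295,262))),.040)); print("red top",r)
c=(r[:2]+np.array([496.3,-11.3]))/2e3; yaw=np.radians(62)
if abs(r[4]-62)>3 or np.hypot(*(r[:2]-[496.3,-11.3]))>7: raise SystemExit("disagree")
g=c+.005*np.array([np.cos(yaw),np.sin(yaw)])
q=tcp(yaw)
print(g, manip.solve_ik([*g,.187],q))
manip.goto([*g,.30],q); print(manip.current_joints())
manip.movel([*g,.187],feed=.12,max_force=8)
print("z",manip.current_eef_pos())
command_gripper(0.0,40); print("w",manip.current_gripper_width(),manip.current_grasp_force())
manip.movel([*g,.30],feed=.12); print(manip.current_gripper_width(),manip.current_contact_force(),manip.current_time())
o=eyes.camera("side"); pickle.dump(o,open("c1.pkl","wb")); cv2.imwrite("pics/s1.png",o["image"][...,::-1])
E
python3 s1.py
```

```text
red top [491.7 -26.1  83.1  25.8  61.8]disagree
```

```bash
sed -i 's/H\[...,1\]>180)&(H\[...,2\]>90/H[...,1]>175)\&(H[...,2]>90/; s/H\[...,0\]<8)|/H[...,0]<6)|/' h.py; python3 - <<'E'
from meas import *
c=pickle.load(open("c0.pkl","rb"))["top"];H=hsv(c)
for p in[(248,222),(250,229),(255,231),(262,235),(270,238),(280,243),(284,244)]:print(p,H[p[1],p[0]],c["image"][p[1],p[0]])
for s in(120,150,175,200):
    m=win(((H[...,0]<7)|(H[...,0]>172))&(H[...,1]>s),(235,175,295,262)); q=uv(m);print(s,q.min(0),q.max(0),rect(plane(c,q,.04)))
E
```

```text
(248, 222) [  2 181 185] [185  63  54]
(250, 229) [  2 181 189] [189  63  55]
(255, 231) [  2 178 190] [190  68  57]
(262, 235) [  2 178 190] [190  64  57]
(270, 238) [  2 178 191] [191  65  58]
(280, 243) [  2 186 189] [189  60  51]
(284, 244) [  1 182 188] [188  60  54]
120 [244 221] [287 249] [497.3 -14.8 108.2  26.   63.1]
150 [244 222] [287 249] [497.3 -14.8 108.3  26.   63.2]
175 [244 222] [287 249] [497.3 -15.4 107.4  25.5  61.8]Traceback (most recent call last):
  File "<stdin>", line 5, in <module>
  File "meas.py", line 5, in win
    w=np.zeros_like(m); w[b[1]:b[3],b[0]:b[2]]=m[b[1]:b[3],b[0]:b[2]]; return biggest(w)
                                                                              ~~~~~~~^^^
  File "h.py", line 29, in biggest
    return l==1+np.argmax(s[1:,4])
                ~~~~~~~~~^^^^^^^^^
    return _wrapfunc(a, 'argmax', axis=axis, out=out, **kwds)
    return bound(*args, **kwds)
ValueError: attempt to get argmax of an empty sequence
```

Loosening the red threshold (saturation 150) makes the two views agree to 4 mm: (497,-15) from the top and (496,-11) from the side. Grasping now.

```bash
sed -i 's/H\[...,1\]>175/H[...,1]>150/' h.py; python3 s1.py
```

```text
red top [497.3 -15.3 107.2  25.7  64. ]
[ 0.49914736 -0.00888526] [-0.017799    0.17335909 -0.47641405  0.92102319  0.          2.04168952]
[-1.91035759e-02  9.86176169e-02 -3.00123435e-01  1.17166839e+00
 -2.59098844e-04  2.04161775e+00]
z [ 0.49952743 -0.00892856  0.1876762 ]
w 0.29850713343861385 39.71886992454529
0.2969749379116926 [ 0.29424175 -0.11987526 -1.9288092 ] 4.9417
```

View pics/s1.png

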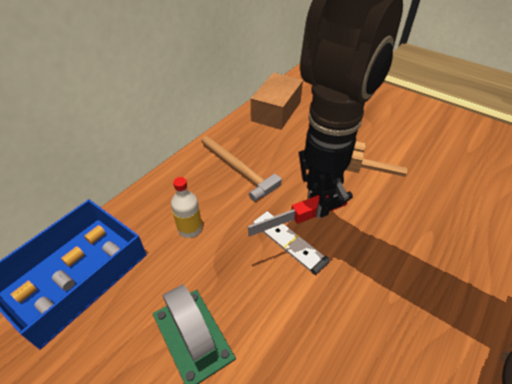

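The scraper is held level by its handle, with the blade tip at (250,232). Next I'll hover it over the slot and measure blade against slot in one picture.

```bash
cat > s2.py <<'E'
from meas import *
from rig import manip,command_gripper,eyes
a=np.radians(18.8); ux=np.array([np.cos(a),np.sin(a)]); O=np.array([.5691,-.3016])
q=tcp(a); g=O-.116*ux
manip.goto([*g,.31],q); manip.movel([*g,.253],feed=.1)
print(manip.current_eef_pos(),manip.current_joints(),manip.current_time())
manip.dwell(.3)
for n in("top","side"):
    c=eyes.camera(n); pickle.dump(c,open(f"c2{n}.pkl","wb"))
    P=cloud(c); 
    b=(370,170,415,240) if n=="top" else (270,90,400,190)
    im=c["image"][b[1]:b[3],b[0]:b[2]]; k=8 if n=="top" else 4
    im=cv2.resize(im,None,fx=k,fy=k,interpolation=2); cv2.imwrite(f"pics/s2{n}.png",im[...,::-1]); print(im.shape)
t,s=cv2.imread("pics/s2top.png"),cv2.imread("pics/s2side.png")
h=max(len(t),len(s)); f=lambda i:cv2.copyMakeBorder(i,0,h-len(i),0,0,0)
m=np.hstack([f(t),f(s)])[:600]; cv2.imwrite("pics/s2.png",m[:, :800]); print(m.shape)
E
sed -i 's/cv2.imwrite("pics\/s2.png",m\[:, :800\])/m=cv2.resize(m,(800,round(len(m)*800\/m.shape[1]))) if m.shape[1]>800 else m; cv2.imwrite("pics\/s2.png",m)/' s2.py; python3 s2.py
```

```text
[ 0.45958513 -0.33884293  0.25345172] [-6.35304143e-01  2.52352136e-01 -2.19827397e-01  1.09804438e+00
 -2.97081159e-05  2.17768851e+00] 6.9667
(560, 360, 3)
(400, 520, 3)
(509, 800, 3)
```

View pics/s2.png

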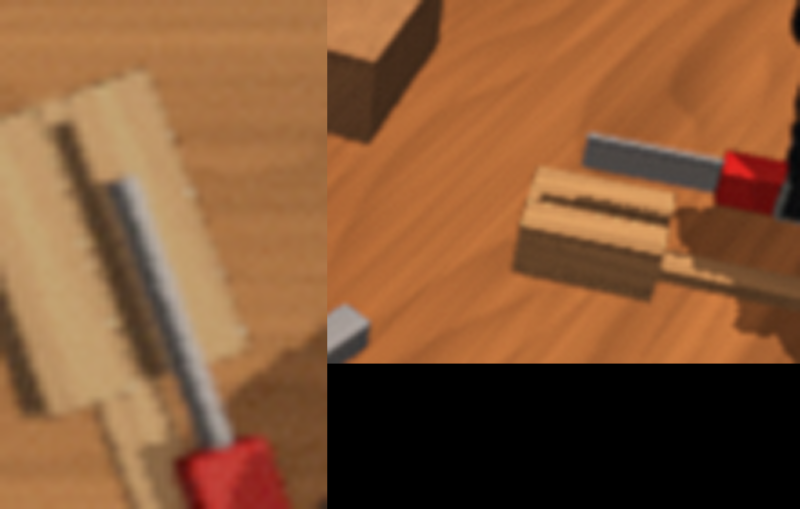

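The blade hovers above the slot, tip about 20 mm short and apparently parallel. In the full top picture the tip is at (387,195) and the slot end at (378.5,187). I'll fit the blade's top edge and compare it with the slot line.

```bash
python3 - <<'E'
from meas import *
a=np.radians(18.8); ux=np.array([np.cos(a),np.sin(a)]); n=np.array([-ux[1],ux[0]]); O=np.array([.5691,-.3016])
c=pickle.load(open("c2top.pkl","rb")); H=hsv(c).astype(int); g=H[...,2]
im=c["image"].astype(int)
# bluish-grey top edge: low saturation, weighted centroid per row
gs=[]
for v in range(196,230):
    u0=387+(v-195)*12.6/36; us=np.arange(int(u0)-5,int(u0)+7)
    s=H[v,us,1]; V=H[v,us,2]; w=np.clip(90-s,0,None)*np.clip(V-110,0,None)
    if w.sum(): gs.append(((us*w).sum()/w.sum(),v))
gs=np.array(gs)
p=plane(c,gs,.1038)[:,:2]-O; X,Y=p@ux*1e3,p@n*1e3
f=np.polyfit(X,Y,1); print("blade: y at X=0",f[1],"slope",f[0],"X",X.min(),X.max(),"res",np.std(Y-np.polyval(f,X)),"y at 20,-60",np.polyval(f,[20,-60]))
print("tip X guess",((plane(c,[(386.8,194.3)],.1038)[0,:2]-O)@ux)*1e3, "exp",-116+25+115)
# side: blade top edge bright + tip
c=pickle.load(open("c2side.pkl","rb"))
# tip top corner at display (595,134)
k=4*.909; uvp=[(270+(590-327)/k,90+134/k)]; t=plane(c,uvp,.1038)[0,:2]-O; print("side tip",t@ux*1e3,t@n*1e3)
# slot in side view: end corner/mid and mouth
for nm,(x,y) in dict(slotend=(542,199),mouth=(668,215)).items():
    t=plane(c,[(270+(x-327)/k,90+y/k)],.046)[0,:2]-O; print(nm,t@ux*1e3,t@n*1e3)
c=pickle.load(open("c0.pkl","rb"))["top"]; im=cv2.cvtColor(c["image"],cv2.COLOR_RGB2GRAY).astype(float)
# slot edges at top plane by half-level crossing
for v in range(193,217,3):
    uc=381+(v-200)*.31; us=np.arange(uc-7,uc+7,.1); r=np.interp(us,np.arange(512),im[v]); lev=(np.median(np.r_[r[:20],r[-20:]])+r.min())/2
    i=us[r<lev]; q=plane(c,[(i.min(),v),(i.max(),v)],.046)[:,:2]-O; print("slot row",v,np.round(q@n*1e3,1),np.round((q@n).mean()*1e3,1))
E
```

```text
blade: y at X=0 -1.6257980684898032 slope -0.01008900705570318 X -62.2528071399547 17.579395214413733 res 0.15930389800663677 y at 20,-60 [-1.82757821 -1.02045765]
tip X guess 22.28464897246032 exp 24
side tip 20.607131890815623 -0.6082456517176766
slotend 43.26267054237075 5.156324255337337
mouth -43.88898380460196 -5.449891618848544
slot row 193 [ 3.4 -4.6] -0.6
slot row 196 [ 4.2 -4.7] -0.2
slot row 199 [ 3.2 -4.5] -0.6
slot row 202 [ 2.7 -4.6] -0.9
slot row 205 [ 3.1 -4.4] -0.7
slot row 208 [ 3.  -4.7] -0.9
slot row 211 [ 2.9 -4.8] -0.9
slot row 214 [ 2.9 -4.6] -0.9
```

The blade sits about 0.7 mm to the right of the slot's centre line, well within the 3 mm clearance. I'll correct for that, lower, slide home, and look before letting go.

```bash
cat > s3.py <<'E'
from meas import *
from rig import manip,command_gripper,eyes
a=np.radians(18.8); ux=np.array([np.cos(a),np.sin(a)]); n=np.array([-ux[1],ux[0]]); O=np.array([.5691,-.3016])
q=tcp(a); P=lambda x,z:[*(O+x*ux+.0007*n),z]
manip.movel(P(-.116,.253),feed=.05)
h=manip.movel(P(-.116,.1905),feed=.06,max_force=6); e=manip.current_eef_pos(); print("down",h,e,manip.current_contact_force())
if e[2]>.197: raise SystemExit("high")
h=manip.movel(P(-.086,e[2]),feed=.03,max_force=10); e=manip.current_eef_pos(); print("slide",h,e,(e[:2]-O)@ux,manip.current_contact_force(),manip.current_time())
c=eyes.camera("side"); pickle.dump(c,open("c3.pkl","wb"))
cv2.imwrite("pics/s3.png",cv2.resize(c["image"][90:200,290:430],None,fx=4,fy=4,interpolation=2)[...,::-1])
E
python3 s3.py
```

```text
down False [ 0.45925554 -0.33845195  0.19098202] [-0.70335909  0.12227606 -0.70494795]
slide True [ 0.47973602 -0.33085848  0.189948  ] -0.09402534712388493 [ 0.22288774 -0.08533317 -2.62765035] 9.5417
```

View pics/s3.png

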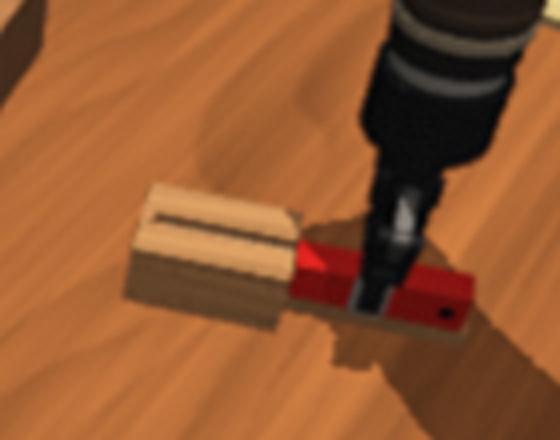

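The blade is fully in the slot and the handle front meets the block (contact at the expected place). Next: release, retreat, and measure the cleared strap.

```bash
cat > s4.py <<'E'
from meas import *
from rig import manip,command_gripper,eyes
command_gripper(.75); manip.dwell(.2)
p=manip.current_eef_pos(); manip.movel([p[0],p[1],.33],feed=.15); print(manip.current_time())
def strap(n,c,b):
    H=hsv(c); m=(H[...,1]<80); w=np.zeros_like(m); w[b[1]:b[3],b[0]:b[2]]=m[b[1]:b[3],b[0]:b[2]]
    w=cv2.morphologyEx(w.astype(np.uint8),cv2.MORPH_CLOSE,np.ones((5,5)))
    q=plane(c,uv(biggest(w)),.010); r=rect(q)
    y=(H[...,0]>20)&(H[...,0]<40)&(H[...,1]>50)&(H[...,2]>140); w=np.zeros_like(y); w[b[1]:b[3],b[0]:b[2]]=y[b[1]:b[3],b[0]:b[2]]
    k=plane(c,uv(w),.010); print(n,"strap",r,"yellow",len(k),np.round(k.mean(0)*1e3,1),rect(k))
    Z=cloud(c)[...,2]; m=white(c)&(Z>-.01)&(Z<.03); w=np.zeros_like(m);w[b[1]:b[3],b[0]:b[2]]=m[b[1]:b[3],b[0]:b[2]]; print("z",np.median(Z[w]))
for n,b in(("top",(235,175,285,262)),("side",(245,205,340,280))):
    c=eyes.camera(n); pickle.dump(c,open(f"c4{n}.pkl","wb")); strap(n,c,b)
    # scraper handle in rack
    m=red(c); Z=zmed(c); bb=(375,190,425,280) if n=="top" else (340,130,420,190); m=win(m,bb)
    print("handle",rect(plane(c,uv(m),.042)),np.median(Z[m]))
E
python3 s4.py
```

```text
11.3333
top strap [539.2   5.1 181.3  46.   -9.3] yellow 32 [534.2   5.9  10. ] [534.2   5.8  45.    4.1  80.2]
z 0.009159629793361934
handle [ 497.1 -322.3   58.2   29.8   17.2] 0.04085921506621282
side strap [539.2   6.9 180.8  48.8  -8.7] yellow 49 [535.1   6.8  10. ] [535.    6.6  42.8   5.8  79.9]
z 0.009053117176188175
handle [ 468.7 -315.2  109.    57.2   17.1] 0.03820294277968017
```

Both views put the yellow line at about (534.8, 6), heading -9.2°, top at 10 mm. Grasping the strap there.

```bash
cat > s5.py <<'E'
from meas import *
from rig import manip,command_gripper,eyes
q=tcp(np.radians(180-9.2)); g=[.5348,.0060]
manip.goto([*g,.30],q); print(manip.current_joints())
command_gripper(.70); manip.movel([*g,.20],feed=.12)
h=manip.movel([*g,.166],feed=.03,max_force=4); e=manip.current_eef_pos(); print("touch",h,e,manip.current_contact_force())
z=e[2]+.0035; manip.movel([*g,z],feed=.03)
command_gripper(0.0,50); print("w",manip.current_gripper_width(),manip.current_grasp_force(),manip.current_eef_pos(),manip.current_contact_force())
f0=manip.current_contact_force()
manip.movel([*g,z+.03],feed=.06); manip.dwell(.2); print("w",manip.current_gripper_width(),manip.current_contact_force()-f0,manip.current_wrist_torque())
manip.movel([*g,.42],feed=.15)
q2=tcp(np.radians(180-20.8)); t=[.5648,.2748]
manip.movel([*t,.42],q2,feed=.15); manip.movel([*t,z+.160],feed=.12)
manip.dwell(.3); print("z",z,manip.current_eef_pos(),manip.current_joints(),manip.current_time())
for n in("top","side"):
    c=eyes.camera(n); pickle.dump(c,open(f"c5{n}.pkl","wb")); cv2.imwrite(f"pics/s5{n}.png",c["image"][...,::-1])
t=cv2.imread("pics/s5top.png")[140:260,90:210]; s=cv2.imread("pics/s5side.png")[220:384,120:270]
cv2.imwrite("pics/s5.png",np.hstack([cv2.resize(t,(390,390),interpolation=2),cv2.resize(s,(357,390),interpolation=2)]))
E
python3 s5.py
```

```text
[ 1.06504914e-02  1.64548538e-01 -2.24450172e-01  1.18182326e+00
 -1.52124576e-04  1.72273849e-01]
touch True [0.5346134  0.00601282 0.16841607] [-1.31036923 -0.80941873  4.32568519]
w 0.4982453882013725 52.05680251121521 [0.53483713 0.00620196 0.17215212] [-0.71087769  1.03467904  3.69596875]
w 0.4998513531860909 [  1.28125665  -1.66847154 -11.18713726] [0.04979875 0.0199709  0.07037302]
z 0.17191606841363644 [0.56490133 0.27484598 0.3325483 ] [ 4.52823451e-01  3.29126345e-01  5.92130605e-02  1.29985144e+00
 -1.69915095e-05  8.15825922e-01] 21.55
```

View pics/s5.png

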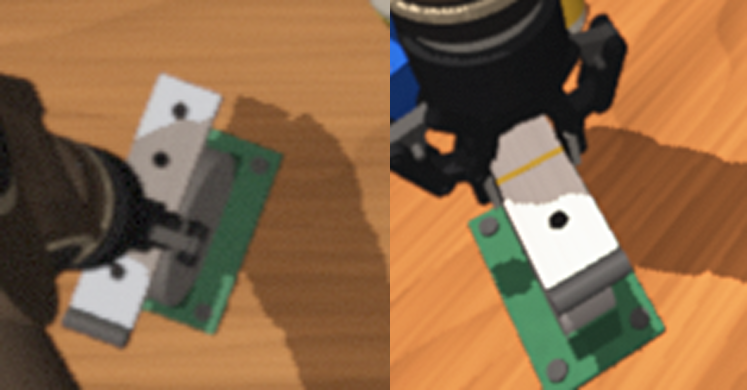

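The strap is held level over the former, with the yellow line visible in the side view at about (530,165) in the crop and heading along the former. Next I'll compute the line's and the strap's offset from the crown before lowering.

```bash
python3 - <<'E'
from meas import *
a=np.radians(-20.8); ux=np.array([np.cos(a),np.sin(a)]); n=np.array([-ux[1],ux[0]]); O=np.array([.5648,.2748])
for nm,b in(("side",(160,270,215,310)),("top",(105,160,165,250))):
    c=pickle.load(open(f"c5{nm}.pkl","rb")); H=hsv(c)
    if nm=="side":
        y=(H[...,0]>15)&(H[...,0]<40)&(H[...,1]>100); w=np.zeros_like(y); w[b[1]:b[3],b[0]:b[2]]=y[b[1]:b[3],b[0]:b[2]]
        w=biggest(w); k=plane(c,uv(w),.1706)[:,:2]; r=rect(k); print("yellow",len(k),r,((r[:2]/1e3-O)@ux)*1e3,((r[:2]/1e3-O)@n)*1e3)
    Z=cloud(c)[...,2]; m=(H[...,1]<45)&(H[...,2]>150)&(Z>.15)&(Z<.19); 
    print(nm,"strap z",np.median(Z[m]),m.sum())
    p=plane(c,uv(biggest(m)),.1706)[:,:2]-O; X=p@ux*1e3; Y=p@n*1e3; print("strap X",X.min(),X.max(),"Y mid",(Y.min()+Y.max())/2,"Y",Y.min(),Y.max())
    if nm=="top":
        P=plane(c,uv(m),.1706)[:,:2]-O; X=P@ux*1e3; Y=P@n*1e3; print("all X",X.min(),X.max(),Y.min(),Y.max())
    # former crown: earlier picture
c=pickle.load(open("c0.pkl","rb"))
for nm,b in(("top",(115,170,185,248)),("side",(145,275,240,384))):
    m=win(green(c[nm])&(zmed(c[nm])<.02),b); print(nm,"foot on plane",rect(plane(c[nm],uv(m),.010)))
    Z=zmed(c[nm]); m=win((Z>.116)&(Z<.124),b); print(nm,"crown",rect(plane(c[nm],uv(m),.119)))
E
```

```text
yellow 98 [565.1 273.2  44.8   4.7  69.3] 0.848618842771893 -1.3891889935111452
side strap z 0.16913972695544133 1899
strap X -71.7920371368487 -2.726678463859377 Y mid 0.08121036315795749 Y -21.870679282270956 22.03310000858687
top strap z 0.16963818869437186 926
strap X 13.543188348698209 94.76332717409886 Y mid -1.9326348661379775 Y -23.560849035516128 19.695579303240173
all X -71.0898330431723 94.76332717409886 -23.80256694112647 19.695579303240173
top foot on plane [564.6 274.  144.9  85.1 -20.9]
top crown [564.6 274.1  45.4  36.7 -21.4]
side foot on plane [564.  276.2 147.5  86.6 -20.8]
side crown [564.6 276.1  38.1  35.6 -20.8]
```

The line is within 1 mm of the crown along x, and the crown and foot agree in both views. Lowering now with a force guard.

```bash
cat > s6.py <<'E'
from meas import *
from rig import manip,command_gripper,eyes
t=list(manip.current_eef_pos()[:2]); a=np.radians(-20.8); t=[t[0]-.0005*np.cos(a),t[1]-.0005*np.sin(a)+.0005]
manip.movel([*t,.298],feed=.08); manip.dwell(.2)
h=manip.movel([*t,.287],feed=.015,max_force=3); e=manip.current_eef_pos(); print("contact",h,e,manip.current_contact_force(),manip.current_grasp_force())
if not h: raise SystemExit("no contact")
for f in(40,30,20): command_gripper(0.0,f)
print("grip",manip.current_grasp_force(),manip.current_contact_force())
command_gripper(.58); manip.dwell(.3); print(manip.current_gripper_width(),manip.current_contact_force())
c=eyes.camera("side"); pickle.dump(c,open("c6.pkl","wb")); cv2.imwrite("pics/s6.png",cv2.resize(c["image"][220:384,120:300],None,fx=3,fy=3,interpolation=2)[...,::-1])
print(manip.current_time())
E
python3 s6.py
```

```text
contact True [0.56437288 0.27549953 0.2920868 ] [-0.48044506  0.57765528  6.12496438] 52.818957567214966
grip 52.8691041469574 [-0.09697027  0.07046902  6.12255227]
0.5789469267895133 [-0.10373325  0.28123496 -0.05377429]
24.15
```

View pics/s6.png

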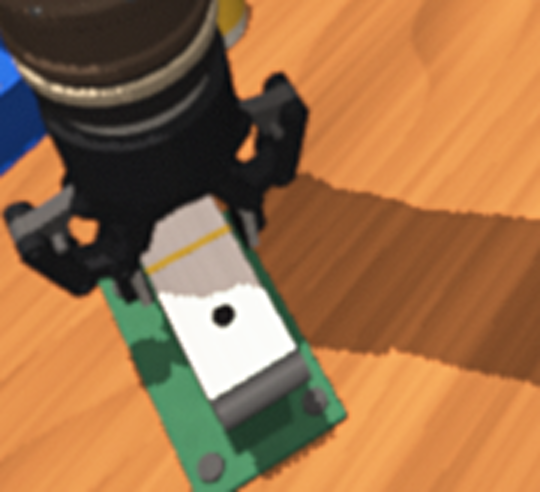

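The strap rests on the crown between the opened fingers, and the tool force has dropped to zero. Next: retreat straight up and check that it's level.

```bash
cat > s7.py <<'E'
from meas import *
from rig import manip,command_gripper,eyes
command_gripper(.75)
e=manip.current_eef_pos(); manip.movel([e[0],e[1],.40],feed=.08); manip.goto([.40,0,.42],tcp(np.radians(170))); manip.dwell(1)
a=np.radians(-20.8); ux=np.array([np.cos(a),np.sin(a)]); n=np.array([-ux[1],ux[0]]); O=np.array([.5646,.2750])
for nm in("side","top"):
    c=eyes.camera(nm); H=hsv(c); P=cloud(c); Z=P[...,2]
    m=biggest((H[...,1]<60)&(H[...,2]>150)&(Z>.105)&(Z<.15)); p=P[m]; p=p[(p[:,2]>.1)&(p[:,2]<.16)]; X=(p[:,:2]-O)@ux; Y=(p[:,:2]-O)@n
    f=np.linalg.lstsq(np.c_[X,Y,np.ones(len(X))],p[:,2],rcond=None)[0]; print(nm,"tilt x,y,top z",f,"X",X.min(),X.max(),"Y",Y.min(),Y.max(),rect(plane(c,uv(m),.13)))
    m=win(red(c),(375,190,425,290) if nm=="top" else (340,130,420,190)); r=rect(plane(c,uv(m),.042)); print("handle",r)
    cv2.imwrite(f"pics/s7{nm}.png",c["image"][...,::-1])
print(manip.current_time())
E
python3 s7.py
```

```text
side tilt x,y,top z [-0.00090189  0.00401958  0.12887923] X -0.07300772552221488 -0.0009126690138468245 Y -0.022013487863157735 0.0218893806657879 [530.  288.2  69.5  43.6 -21. ]
handle [ 460.1 -316.2   18.9    9.2  -29.9]
top tilt x,y,top z [-0.00106046 -0.01077075  0.12933021] X 0.001846753325421974 0.09406105722285803 Y -0.0235105813885405 0.0208678917161553 [608.9 256.4  92.1  43.1 -21.1]
handle [ 472.9 -329.7  108.5   28.9   18.1]
28.2833
```

View pics/s7side.png

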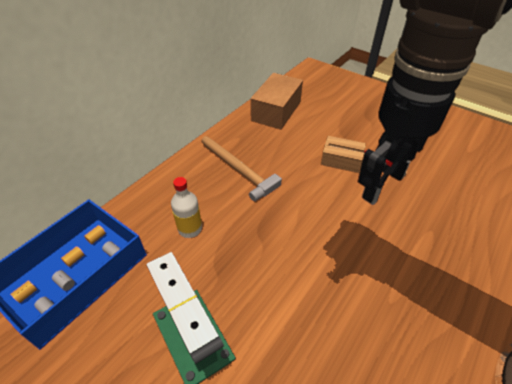

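The strap balances level on the former, with the yellow line at (183,303) in the side view. The scraper handle sits where it should when home, and the bottle and hammer haven't moved. Handing in.

```bash
python3 -c "
from rig import ticket
print(ticket.close_job())"
```

```text
the job is handed in; nothing more can be done
None
```

I handed the job in with about 28 s of the 69 s used: the scraper's blade is home in the rack slot, the strap lies on the former level to about 0.01 rad with its line on the crown, and the oil bottle and hammer were not touched; no verdict was returned.

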